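# Hang the varnish tin on the sprung-catch hook

## Task

Swing the tin's flat-lying bail handle up until it stands upright while the tin still stands on the bench, then carry the tin, kept upright, by the bail to the forked hook on the stand and press the bail bar gently down past the sprung catch, without forcing anything, until you feel the bar lying on the bottom of the hook with the catch snapped shut above it. Only then let go, so that it does not drop in, and leave the tin hanging still and upright with the other things undisturbed.

Things in the scene. Friction and masses are not known exactly. Their poses are not given: they have to be found in the camera images.
- tin: closed round tin, diameter 62, 72 high, 0.40 to 0.60 kg with its bail; origin at the centre of its underside, z up. A strap with two ears carries a wire bail, hinged on an axis parallel to the tin's y, 48 above the underside, through the centre line. At the start the bail lies level, pointing to the tin's -x side
- bail (a joint): angle of the bail about its ears: 0 = level, towards the tin's -x side (near the start value), 1.57 = upright over the tin; stop at 0, small friction; it falls back to level if let go before it is upright
- bail_bar (a point): centre of the bail's straight top bar: steel, round, diameter 10, 90 long, parallel to the tin's y, 130 from the hinge axis (48 above the bench when level, 178 above the tin's underside when upright), with a black grip tube at its middle, diameter 12, 34 long, that turns freely on it. Wire legs 5 thick run down at 47 either side. Gap between level bar and tin wall 94
- stand: fixed hook stand: steel foot plate 185 x 130 x 10, square post, and a carriage on the post with a forked hook pointing to the stand's -x (towards the robot). Origin on the bench straight below the hook's seat; a hung bar lies parallel to the stand's y. Pushing or knocking any of it with over 18 N damages it
- hook_seat (a point): point on the foot plate (z 10) straight below where the centre of the seated bar comes to lie. HEIGHT OF THE HOOK IS NOT MEASURED: the carriage is clamped anywhere such that a seated bar's centre is 228 to 262 above the bench; find it by touch or sight. The hook head is rubber-mounted and gives 1 mm per 7 N
- hook_entry (a point): point on the foot plate, 5 in front (-x) of hook_seat: lower the bar with its centre above it. It meets the catch ramp about 21 above its seated height, pushes the catch back (5 to 13 N) and slips under it about 11 above; then it goes freely down; the lip's inside slope of 60 degrees, met 5 above the seat, leads it back to within 3 of hook_seat
- post_top (a point): top of the post, 320 above the bench, 92 behind hook_seat. Fork: prongs 9 thick centred at y = +31 and -31 (49 free between their housings for the fingers; the bar spans both); their bridge begins 61 behind the seat. From the seated bar's centre: flared lip top 35 above, prong underside 17 below, housings from x = +8 back, top 32 above. Bar at 308: tin passes in from the front, bail astride
- catch (a joint): brass catch of the hook, both noses move together: 0 m = sprung shut, grows as it is pushed back, to 0.012; the bar needs about 0.004 to pass. Noses stick out of the housings over the seat, tips 4 in front of hook_seat, underside 11 above the seated bar's centre, their top a ramp leaning back 30 degrees from vertical
- stator: bystander: wound motor stator, about 106 x 112 x 81 high, origin at the centre of its underside
- connector: bystander: orange connector block, 30 x 34 x 29 high, origin at the centre of its underside
There are look-alikes about, which are no part of the job. There is more than one size of the tin; the job needs the largest.

How it is judged:
By the outcome, as a careful person would: the job done as asked, in the order asked, and still so for the second after the job is handed in, with the robot touching nothing.
It also fails if it takes over 72 s, if anything falls off the work surface, if the arm or the gripper's body presses on something with over 40 N, if the wrist force passes 120 N, or if a joint passes its speed limit or range.

## Robot

A 6-joint arm with a two-finger parallel gripper is mounted at the origin on a cart in front of the work surface, level with it; the furniture and walls round the work are solid. World frame = base frame: x ahead of the robot, y to its left, z up, the work surface at z = 0. Lengths are in mm, angles in rad, forces in N, time in s.
With the tool pointing down it reaches from about 350 to 925 mm from the base axis. Payload 6.4 kg.
Tool frame: the origin (TCP) lies between the finger pads; the fingertips stand 17 mm ahead of it and the grasp point (between the pads) lies 2 mm behind it; z points along the fingers, y is the line along which they close (so a half turn about z gives the same grasp; the last joint's range is limited). The gripper opens to 94 mm and grips with 3 to 60 N. Pads are 16 mm wide; open, the fingers measure 119 mm over their backs; the gripper's body (75 mm by 177 mm) begins 78 mm behind the grasp point.
Start: joints at [-1.385, 0.245, 1.558, -0, 1.339, -0.174], TCP at [228.862, -608.388, 222.455] pointing down, gripper open.
Joint ranges: [-3.13, 3.13], [-1.02, 2.26], [0.13, 2.54], [-0.95, 4.09], [0.21, 2.88], [-2.74, 2.74]. Speed limits (rad/s): [2.57, 2.57, 3.14, 3.14, 3.14, 3.14].

## Interface

Orientations are given as a 3x3 rotation matrix whose columns are the frame's x, y, z axes.
In Python, from workcell import telemetry, eyes, arm gives the robot as it stands. The module is installed in compiled form; this text tells all that it offers.
- The arm moves only by the tool carry_out, never from a script. Its argument "motion" is a list that holds one entry, the list of rows, each a list of 7 numbers: the opening, from -1 (shut) to 1 (fully open), so that 0 is half open, then the shift along the tool's x, y, z in mm, then the turn, a rotation vector about the tool's x, y, z in rad. A call has 1 to 10 rows; each row shifts and turns the commanded pose from where the row before left it, along the tool's axes as they then stand; what a row does not reach is not made up. A row lasts 1/10 s, in which the tool goes at most 50 mm and 8.59 degrees, less where a joint would pass 70% of its speed; a pose out of reach is approached as far as the arm can. A call is refused whole if a number of a shift passes 50 or a number of a turn 0.15, either way. A call with a gripper value outside its range is refused whole. The fingers move at their own pace and stop on an object; the grip force is fixed at half the most. Time passes only in rows, so rows that do not move let the fingers close. It gives the time, the measured TCP pose, the force, the opening and the grip force at its end, in the units of the state.
- telemetry.read_state(): the state, without advancing time (a new reading comes with each control period).
- eyes.capture(name): name is "scene" or "top"; returns a dict with "image" (400x640x3 uint8, red, green, blue), "z_map" (400x640 float32, mm along the optical axis (not along the pixel's ray), 0 where there is no reading), "mtx" (3x3 intrinsics, pixels), "pose" (4x4, takes a point from camera to world coordinates). Camera axes: x right, y down, z forward; pixel columns grow to the right and rows downward; lengths in mm; the calibration is good to about 2 mm. A picture is of the moment at which its call begins.
- arm.hand_in(): hands the job in; it is judged then, once.
The state is a dict: "time": time; "joint_positions": joint angles; "qvel": joint speeds; "effort": joint torques, N m; "position": TCP position; "tool_rot": TCP orientation; "contact_force": force on the tool from outside, world axes, zero at the start; "torque": the same for the moment, N m; "opening": finger opening in mm; "finger_force": force on a finger pad.
Only numpy, scipy, OpenCV 4.12 (cv2) and the standard library are available. Lean on these libraries where they do the work, as an engineer would, in place of code of your own. Each camera call takes 0.05 s, during which the arm holds its last target. There are 200 camera calls.

## Working session

There is one attempt and no reset: what is moved stays moved. The work goes in short steps, Python scripts to look and compute and a tool call to move; the robot and the scene stay as the last step left them, time stands still between calls to the robot, and variables do not carry over. Pictures are saved under pics/ and viewed, at most 10 in all, crops included, and the job is handed in when it is done.

Besides the shell and the picture viewer there is one more tool, called by a JSON object that holds its "op" and its "data", one argument or row to a line. carry_out: Moves the arm, as the interface text tells. Its arguments: {"type":"object","properties":{"motion":{"type":"array","items":{"type":"array","items":{"type":"array","items":{"type":"number"}}}}},"required":["motion"]}

```bash
mkdir -p pics
cat > h.py <<'E'
import numpy as np, cv2
from workcell import telemetry, eyes, arm
def cap(n,save=None):
    c=eyes.capture(n)
    if save: cv2.imwrite(f'pics/{save}.png',c['image'][:,:,::-1]); np.savez(f'pics/{save}.npz',**c)
    return c
def cloud(c):
    z=c['z_map']; K=c['mtx']; v,u=np.indices(z.shape)
    P=np.stack([(u-K[0,2])/K[0,0]*z,(v-K[1,2])/K[1,1]*z,z],-1)
    T=c['pose']; W=P@T[:3,:3].T+T[:3,3]; W[z==0]=np.nan
    return W
E
python3 - <<'E'
from h import *
np.set_printoptions(precision=3,suppress=True)
for n in('scene','top'):
    c=cap(n,n+'0'); print(c['mtx'],c['pose'])
s=telemetry.read_state(); print(s)
a=cv2.imread('pics/scene0.png');b=cv2.imread('pics/top0.png')
E
```

```text
[[376.756   0.    326.866]
 [  0.    376.756 200.338]
 [  0.      0.      1.   ]] [[ -0.75   -0.447   0.487 104.613]
 [ -0.661   0.527  -0.534 495.449]
 [ -0.018  -0.723  -0.691 888.657]
 [  0.      0.      0.      1.   ]]
[[368.33    0.    319.92 ]
 [  0.    368.33  203.393]
 [  0.      0.      1.   ]] [[  -0.019   -0.982    0.187  413.599]
 [  -1.       0.022    0.011  -43.282]
 [  -0.015   -0.187   -0.982 1129.573]
 [   0.       0.       0.       1.   ]]
{'time': 0.1, 'joint_positions': array([-1.385,  0.246,  1.559, -0.   ,  1.339, -0.174]), 'qvel': array([-0.003, -0.002, -0.002, -0.001, -0.   , -0.001]), 'effort': array([  0.   , -41.691, -31.553,   0.069,   0.031,  -0.   ]), 'position': array([ 228.773, -607.878,  221.485]), 'tool_rot': array([[ 0.936,  0.352, -0.   ],
       [ 0.352, -0.936,  0.002],
       [ 0.   , -0.002, -1.   ]]), 'contact_force': array([ 0.42 , -0.382,  0.385]), 'torque': array([-0.017,  0.025, -0.026]), 'finger_force': 0.0, 'opening': 93.57620162067218}
```

View pics/scene0.png

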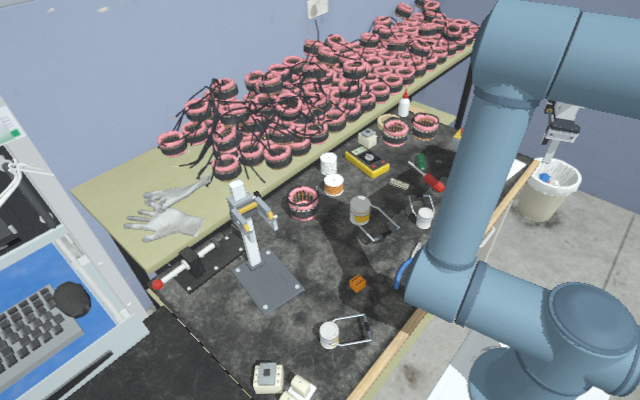

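View pics/top0.png

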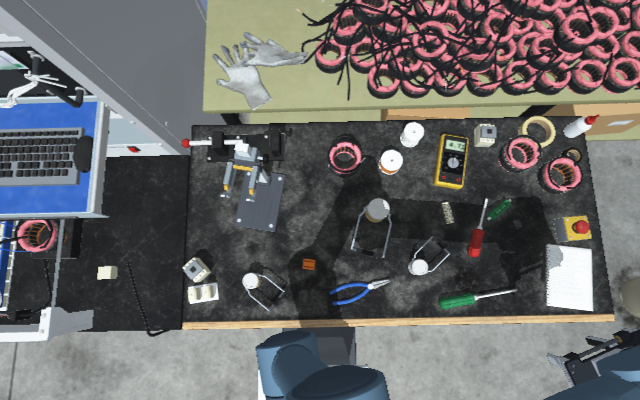

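The tins with bails are at top (377,209), (251,281) and (417,267), and the plain pots at (390,161) and (411,133). The one at (377,209) looks largest, so I'll measure all of them and crop that one. The stand is at (245,180).

Run:
```python
from h import *
np.set_printoptions(precision=1,suppress=True,linewidth=150)
D={n:dict(np.load(f'pics/{n}0.npz')) for n in('top','scene')}
W={n:cloud(D[n]) for n in D}
for n,u,v in[('top',377,209),('top',251,281),('top',417,267),('scene',360,203),('scene',330,328),('scene',425,213)]:
    print(n,u,v,W[n][v,u])
P=np.concatenate([W[n].reshape(-1,3) for n in W]); 
c0=W['top'][209,377]
def fit(Q):
    A=np.c_[Q[:,:2],np.ones(len(Q))];s=np.linalg.lstsq(A,(Q[:,:2]**2).sum(1),rcond=None)[0]
    return s[:2]/2,np.sqrt(s[2]+(s[:2]**2).sum()/4)
for n in W:
    Q=W[n].reshape(-1,3);Q=Q[~np.isnan(Q[:,0])]
    for (u,v) in[(377,209),(251,281),(417,267)]:
        c=W['top'][v,u][:2]
        d=np.linalg.norm(Q[:,:2]-c,axis=1)
        near=Q[(d<60)&(Q[:,2]>15)]
        top=near[near[:,2]>np.percentile(near[:,2],97)-6] if len(near) else near
        print(n,'maxz',np.percentile(near[:,2],98),'top mean',np.median(top,0),'ext',np.ptp(top[:,:2],axis=0),len(top))
        if n=='scene' or 1:
            side=near[(near[:,2]>15)&(near[:,2]<40)&(np.linalg.norm(near[:,:2]-c,axis=1)<45)]
            if len(side)>8: print('  side fit',fit(side),len(side))
t=D['top']['image'][165:275,180:440]; s=D['scene']['image'][165:320,215:445]
t=cv2.resize(t,(780,330),interpolation=cv2.INTER_CUBIC)[:,:,::-1]
cv2.imwrite('pics/ct.png',t); 
cv2.imwrite('pics/cs.png',cv2.resize(s,None,fx=3.4,fy=3.4,interpolation=cv2.INTER_CUBIC)[:,:,::-1])
```

```text
top 377 209 [ 594.8 -197.3   72.3]
top 251 281 [396.5 171.3  49.7]
top 417 267 [ 426.8 -306.7   52. ]
scene 360 203 [ 596.3 -196.8   68.3]
scene 330 328 [400.1 171.4  49.1]
scene 425 213 [ 427.6 -308.    48.9]
top maxz 76.42357543941364 top mean [ 595.2 -200.3   72.5] ext [59.9 59.1] 265
  side fit (array([ 596.7, -199.5]), np.float64(30.88526822066214)) 24
top maxz 55.52684249299998 top mean [397.  176.2  52.1] ext [42.3 44.1] 167
  side fit (array([387.3, 160.5]), np.float64(26.753793680426377)) 53
top maxz 55.649158028849506 top mean [ 427.  -312.6   52.5] ext [42.7 44.9] 179
  side fit (array([ 434.6, -320.8]), np.float64(30.342230134556964)) 49
scene maxz 72.36641665352867 top mean [ 598.1 -195.8   68.5] ext [61.6 61.8] 205
  side fit (array([ 596.1, -195. ]), np.float64(29.057427706535947)) 84
scene maxz 52.9711029754674 top mean [399.2 179.6  49.6] ext [43.9 43.5] 259
  side fit (array([394.3, 166.8]), np.float64(31.510197906821368)) 127
scene maxz 52.64486063069304 top mean [ 427.6 -308.2   48.9] ext [43.7 43.4] 123
  side fit (array([ 433.9, -317.7]), np.float64(30.868452378735242)) 103
```

View pics/ct.png

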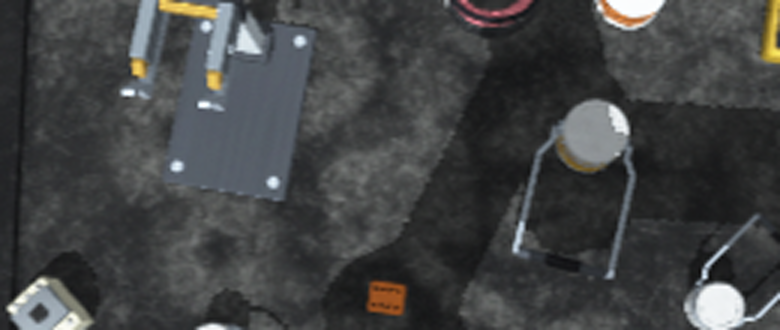

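View pics/cs.png

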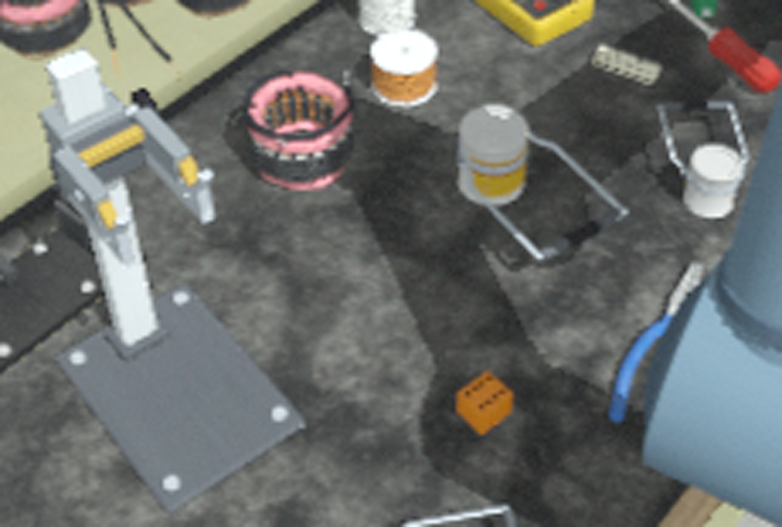

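The crop confirms that the large tin is the grey/yellow one at top (377,209). It is about 62 across and 72 high, and its bail points toward the robot, with the black grip at top (368,252) and scene (384,235). The fork prongs are at top (225,190) and (251,192). Next I'll triangulate the bar and measure the stand.

```bash
cat >> h.py <<'E'
def ray(c,u,v):
    K=c['mtx'];T=c['pose'];d=T[:3,:3]@np.array([(u-K[0,2])/K[0,0],(v-K[1,2])/K[1,1],1]);return T[:3,3],d
def atz(c,u,v,z):
    o,d=ray(c,u,v);return o+d*(z-o[2])/d[2]
def tri(rs):
    A=0;b=0
    for o,d in rs:
        d=d/np.linalg.norm(d);M=np.eye(3)-np.outer(d,d);A=A+M;b=b+M@o
    return np.linalg.solve(A,b)
E
python3 - <<'E'
from h import *
np.set_printoptions(precision=1,suppress=True,linewidth=150)
D={n:dict(np.load(f'pics/{n}0.npz')) for n in('top','scene')}
W={n:cloud(D[n]) for n in D}
t,s=D['top'],D['scene']
for nm,a,b in[('end+y',(353,248.3),(374.4,240.6)),('end-y',(384,256.7),(398.8,227.4)),('grip',(367.7,252.3),(384.1,235))]:
    print(nm,atz(t,*a,48),atz(s,*b,48),tri([ray(t,*a),ray(s,*b)]))
from scipy.ndimage import median_filter
for n in W:
    w=W[n];Q=w.reshape(-1,3);Q=Q[~np.isnan(Q[:,0])]
    b=Q[(abs(Q[:,2])<12)&(Q[:,0]>350)&(Q[:,0]<750)&(abs(Q[:,1])<300)]
    pl=np.linalg.lstsq(np.c_[b[:,:2]-[550,0],np.ones(len(b))],b[:,2],rcond=None)[0];print(n,'bench',pl[2],pl[:2]*1000)
    # stand region
    r=Q[(Q[:,0]>450)&(Q[:,0]<850)&(Q[:,1]>50)&(Q[:,1]<330)]
    p=r[r[:,2]>295]; print('post top', len(p), np.median(p[p[:,2]>np.percentile(p[:,2],90)-4],0) if len(p) else 0, np.histogram(r[r[:,2]>150][:,2],bins=np.arange(150,350,6)))
    for z0 in range(200,340,10):
        q=r[(r[:,2]>z0)&(r[:,2]<=z0+10)]
        if len(q)>3: print(z0,len(q),q.min(0),q.max(0),np.median(q,0))
    m=(w[:,:,2]>4)&(w[:,:,2]<18)
    img=D[n]['image'].astype(int)
    q=w[m&(w[:,:,0]>430)&(w[:,:,0]<800)&(w[:,:,1]>40)&(w[:,:,1]<330)].astype(np.float32)
    rc=cv2.minAreaRect(q[:,:2]);print('plate',rc,len(q))
E
```

```text
end+y [ 484.2 -125.3   48. ] [ 480.9 -117.1   48. ] [ 485.5 -125.9   36.3]
end-y [ 458.1 -214.3   48. ] [ 456. -206.   48.] [ 459.5 -215.5   37.3]
grip [ 471.8 -167.6   48. ] [ 471.9 -152.9   48. ] [ 475.9 -167.6   31.4]
top bench 2.1686252293672124 [2.6 1.6]
post top 164 [704.4 145.3 321.1] (array([  0,   0,   0,   0,   0,   1,   0,   0,   0,   0,   0,   0,   0,  11,  52,  63,  32,  58,  69, 191, 219, 389,  44,  14,  15,   9,  17,  17,
       103,   3,   0,   0,   0]), array([150, 156, 162, 168, 174, 180, 186, 192, 198, 204, 210, 216, 222, 228, 234, 240, 246, 252, 258, 264, 270, 276, 282, 288, 294, 300, 306, 312,
       318, 324, 330, 336, 342, 348]))
230 63 [593.  112.6 230.9] [717.3 197.6 239.9] [640.3 130.4 236.1]
240 81 [594.2  94.1 240. ] [713.2 199.9 250. ] [623.4 178.3 243.1]
250 90 [593.2  93.5 250. ] [718.1 199.  259.9] [667.  119.8 256.1]
260 242 [592.8  94.1 260.1] [715.3 198.8 270. ] [675.3 134.1 267. ]
270 488 [590.3 115.6 270. ] [719.2 198.9 280. ] [673.1 148.2 276.9]
280 167 [586.9 117.2 280. ] [718.4 201.6 289.9] [654.3 139.9 281. ]
290 26 [693.2 130.6 290. ] [712.4 159.8 300. ] [697.2 136.3 295.9]
300 20 [693.4 130.6 300. ] [710.7 160.1 310. ] [696.9 144.6 306.3]
310 42 [692.7 130.3 310. ] [715.2 162.1 320. ] [698.2 139.9 317.5]
320 87 [694.  131.1 320. ] [717.1 161.5 324.2] [705.7 145.6 321.2]Traceback (most recent call last):
  File "<stdin>", line 22, in <module>
cv2.error: OpenCV(4.12.0) /io/opencv/modules/imgproc/src/convhull.cpp:143: error: (-215:Assertion failed) total >= 0 && (depth == CV_32F || depth == CV_32S) in function 'convexHull'
```

Run:
```python
from h import *
np.set_printoptions(precision=1,suppress=True,linewidth=150)
D={n:dict(np.load(f'pics/{n}0.npz')) for n in('top','scene')}
for n in D:
    w=cloud(D[n]).astype(np.float32);Q=w.reshape(-1,3);Q=Q[~np.isnan(Q[:,0])]
    b=Q[(abs(Q[:,2])<8)&(Q[:,0]>350)&(Q[:,0]<750)&(abs(Q[:,1])<300)]
    print('=====',n,'bench',np.median(b[:,2]))
    I=D[n]['image'].astype(int); 
    r=(w[:,:,0]>430)&(w[:,:,0]<800)&(w[:,:,1]>40)&(w[:,:,1]<330)
    m=(r&(w[:,:,2]>7)&(w[:,:,2]<17)).astype(np.uint8)
    k,l,st,_=cv2.connectedComponentsWithStats(m);j=1+st[1:,4].argmax();q=w[l==j]
    print('plate',st[j],np.median(q[:,2]),cv2.minAreaRect(np.ascontiguousarray(q[:,:2])), q.min(0),q.max(0))
    h=Q[(Q[:,0]>585)&(Q[:,0]<730)&(Q[:,1]>80)&(Q[:,1]<215)&(Q[:,2]>225)]
    p=h[h[:,2]>np.percentile(h[h[:,2]>300][:,2],80)-4]; print('posttop',len(p),p.min(0),p.max(0),cv2.minAreaRect(np.ascontiguousarray(p[:,:2])))
    f=h[h[:,2]<300]
    # prongs top profile along x: max z by x-bin, left/right
    ym=np.median(f[:,1])
    for x in range(585,725,6):
        a=f[(f[:,0]>=x)&(f[:,0]<x+6)&(f[:,2]>240)]
        L=a[a[:,1]>ym];R=a[a[:,1]<=ym]
        o=lambda A:(np.r_[A[:,2].max(),A[A[:,2]>A[:,2].max()-5][:,1].mean(),np.ptp(A[A[:,2]>A[:,2].max()-5][:,1])] if len(A)>2 else '-')
        print(x,len(a),o(L),o(R))
    B=Q[(Q[:,0]>440)&(Q[:,0]<590)&(Q[:,1]>-270)&(Q[:,1]<-90)&(Q[:,2]>30)&(Q[:,2]<65)]
    k=B[:,0]<510
    g=B[B[:,0]<505-0.0]; print('bail n',len(B),'z med',np.median(B[:,2]),'bar', len(g), g.min(0),g.max(0),cv2.minAreaRect(np.ascontiguousarray(B[:,:2])))
    c=np.array([595.,-199.]);dirs=[]
    far=B[np.linalg.norm(B[:,:2]-c,axis=1)>118]; print('bar pts',len(far),far.mean(0),np.linalg.svd(far[:,:2]-far[:,:2].mean(0))[2][0], np.percentile(far[:,2],[10,50,90]))
    print(far[np.argsort(far[:,1])][::max(1,len(far)//10)])
```

```text
===== top bench 1.5954689
plate [ 234  171   51   61 1939] 11.39794 ((644.06982421875, 156.3878173828125), (132.1340789794922, 184.95962524414062), 79.24653625488281) [544.1  79.9   7. ] [736.4 234.4  16.9]
posttop 104 [692.7 131.1 318.6] [717.1 161.5 324.2] ((705.238037109375, 146.1968231201172), (31.093311309814453, 19.40709686279297), 78.09364318847656)
585 9 - [284.4 135.    5.3]
591 17 - [280.3 135.7   4.6]
597 21 [285.1 197.1   8.9] [268.  135.1   7.2]
603 31 [278.6 196.7   5.6] [266.7 132.2   7.8]
609 30 [267.5 195.9   6.4] [275.5 130.6   7.5]
615 43 [269.2 192.7   7. ] [281.  129.2  11.9]
621 47 [277.  193.2   6.4] [281.8 129.9  12.4]
627 44 [282.6 189.4  11.6] [281.9 128.4  11.8]
633 47 [281.7 191.1  12.1] [280.8 128.1  12.1]
639 41 [282.1 188.5   9.9] [282.3 126.   12.3]
645 42 [282.9 188.7  11.7] [282.1 124.9  12.4]
651 42 [281.8 186.8   9.6] [282.6 123.7  11.9]
657 45 [284.5 185.3  13.1] [283.3 123.   12. ]
663 79 [282.2 185.7   9.8] [282.1 122.1  11.7]
669 80 [283.4 183.1  12.5] [280.4 121.5  11.3]
675 79 [282.7 182.1  12. ] [272.6 124.2  24.1]
681 85 [280.6 171.5  48.3]
[... 1995 characters left out ...]
4.   14.8]
699 58 [299.1 160.6  11.9] [294.1 149.1   5.8]
705 26 [299.8 163.9   0.7] [276.4 126.1   4.6]
711 22 [296.3 163.3   0. ] -
717 20 [278.1 167.9  12. ] -
723 8 [278.2 166.9  11.4] -
bail n 322 z med 49.17923 bar 131 [ 457.1 -220.6   40.8] [ 504.  -111.3   55. ] ((529.1286010742188, -176.01002502441406), (101.35527038574219, 130.51914978027344), 73.4690933227539)
bar pts 119 [ 473.8 -157.    49.9] [0.3 1. ] [46.6 50.1 52.7]
[[ 475.6 -209.    51.1]
 [ 464.7 -198.5   49.8]
 [ 465.9 -189.3   52.2]
 [ 467.3 -175.4   54.2]
 [ 468.1 -166.5   52.3]
 [ 469.  -158.1   50.1]
 [ 478.2 -150.9   49.5]
 [ 482.5 -141.9   49.7]
 [ 475.6 -132.1   50.2]
 [ 478.7 -121.9   48. ]
 [ 482.  -117.    45.5]]
```

Tin yaw is about -16°, with its centre near (596,-198) and its bar near (472,-162, 48). Stand yaw is about -10.6°, with the seat near (615,165). The housing tops are at about 280, so the seat is at about 248. The two cameras differ by about 5 mm in y, so I'll calibrate on the gripper once it is close.

Now I'll move over the bar.

{"op": "carry_out", "data": {
  "motion": [
    [[0,36,-31,0,0,0,0],[0,36,-31,0,0,0,0],[0,36,-31,0,0,0,0],[0,36,-31,0,0,0,0],[0,36,-31,0,0,0,0],[0,36,-31,0,0,0,0],[0,36,-31,0,0,0,0],[0,36,-31,0,0,0,0],[0,36,-31,0,0,0,0],[0,36,-31,0,0,0,0]]
  ]
}}

```text
time: 1.1
position: [457.0, -189.5, 222.2]
tool_rot: [[0.936, 0.352, -0.0], [0.352, -0.936, 0.0], [-0.0, -0.0, -1.0]]
contact_force: [0.7, -0.7, -0.3]
opening: 47.2
finger_force: 0.0
```

{"op": "carry_out", "data": {
  "motion": [
    [[0,0,0,5,0,0,-0.093],[0,0,0,5,0,0,-0.093],[0,0,0,5,0,0,-0.093],[0,0,0,5,0,0,-0.093],[0,0,0,5,0,0,-0.093],[0,0,0,5,0,0,-0.093],[0,0,0,5,0,0,-0.093],[0,0,0,5,0,0,-0.093],[0,0,0,5,0,0,-0.093],[0,0,0,5,0,0,-0.093]]
  ]
}}

```text
time: 2.1
position: [456.4, -191.3, 171.9]
tool_rot: [[0.274, 0.962, -0.001], [0.962, -0.274, 0.0], [0.0, -0.001, -1.0]]
contact_force: [0.2, -0.5, 0.6]
opening: 46.8
finger_force: 0.0
```

{"op": "carry_out", "data": {
  "motion": [
    [[0,16,3.5,10,0,0,0],[0,16.5,3.5,20,0,0,0],[0,0,0,30,0,0,0],[0,0,0,10,0,0,0],[0,0,0,0,0,0,0]]
  ]
}}

```text
time: 2.6
position: [471.1, -161.5, 100.7]
tool_rot: [[0.277, 0.961, -0.004], [0.961, -0.277, 0.002], [0.001, -0.004, -1.0]]
contact_force: [-1.0, -0.7, 0.8]
opening: 47.0
finger_force: 0.0
```

Run:
```python
from h import *
np.set_printoptions(precision=1,suppress=True,linewidth=150)
t=cap('top','t1');s=cap('scene','s1');print(telemetry.read_state()['position'])
p=telemetry.read_state()['position']
def prj(c,X):
    T=np.linalg.inv(c['pose']);q=c['mtx']@(T[:3,:3]@X+T[:3,3]);return q[:2]/q[2]
out=[]
for c,nm in((t,'top'),(s,'scene')):
    print(nm,'tip',prj(c,p-[0,0,17]),'bar',prj(c,np.array([472,-162,48.])))
    u,v=prj(c,np.array([475,-165,60.])).astype(int)
    im=c['image'][max(v-50,0):v+50,max(u-65,0):u+65][:,:,::-1]; print(max(u-65,0),max(v-50,0),im.shape)
    im=cv2.resize(im,(650,500),interpolation=cv2.INTER_CUBIC); out.append(im)
cv2.imwrite('pics/c1.png',cv2.resize(np.hstack(out),(800,308),interpolation=cv2.INTER_AREA))
cv2.imwrite('pics/c1s.png',out[1])
```

```text
[ 472.8 -162.7  103.2]
top tip [367.5 251.2] bar [365.8 252.3]
302 200 (100, 130, 3)
scene tip [387.  224.1] bar [385.9 233.2]
320 179 (100, 130, 3)
```

View pics/c1.png

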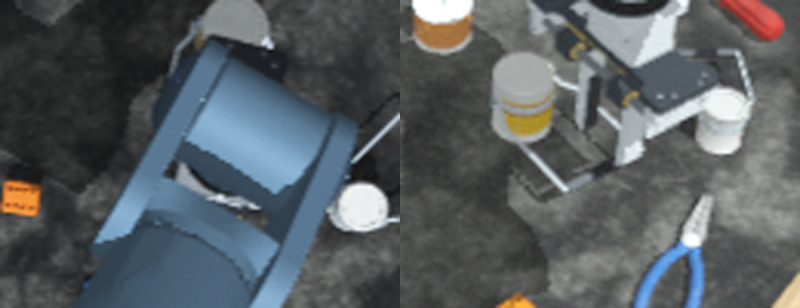

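The scene crop shows the fingertips at about (588,127) and (628,163), with the bar lying below and slightly left of them. I'll use the depth points of the fingers in the tool frame to get the scene camera's bias.

Run:
```python
from h import *
np.set_printoptions(precision=1,suppress=True,linewidth=150)
s=dict(np.load('pics/s1.npz'));W=cloud(s);st=telemetry.read_state();p,R=st['position'],st['tool_rot']
Q=W.reshape(-1,3);Q=Q[~np.isnan(Q[:,0])]
L=(Q-p)@R
for lo,hi in((-30,-15),(-15,0),(0,10),(10,25)):
    f=L[(abs(L[:,0])<30)&(abs(L[:,1])<70)&(L[:,2]>lo)&(L[:,2]<hi)]
    for sg in(1,-1):
        g=f[f[:,1]*sg>5]
        if len(g)>3: print(lo,hi,sg,len(g),np.percentile(g,[2,50,98],axis=0)[:,:2].ravel())
f=L[(abs(L[:,0])<30)&(abs(L[:,1])<70)&(L[:,2]>-30)&(L[:,2]<30)];print('tip z',np.sort(f[:,2])[-8:])
# bar in tool frame at z near 48
b=L[(L[:,2]>40)&(L[:,2]<65)&(abs(L[:,0])<75)&(abs(L[:,1])<30)]
z=p[2]-b[:,2];k=z>40
b=b[k];print('bar',len(b))
for lo in range(-75,75,10):
    g=b[(b[:,0]>=lo)&(b[:,0]<lo+10)]
    if len(g):print(lo,len(g),np.median(g,0),p[2]-np.median(g[:,2]))
```

```text
-30 -15 1 25 [-2.8 21.6  8.1 23.9 14.  34.7]
-30 -15 -1 28 [ -3.5 -37.4  10.1 -35.6  14.5 -27.3]
-15 0 1 27 [-2.7 22.1  9.6 24.2 14.1 35.1]
-15 0 -1 26 [ -3.6 -37.    8.5 -35.1  14.2 -24.9]
0 10 1 18 [-2.3 21.4  9.7 24.  14.1 31.2]
0 10 -1 18 [ -5.8 -37.5  11.2 -35.5  13.4 -26.5]
10 25 1 14 [-4.8 22.   5.8 24.1 12.7 26.7]
tip z [14.7 15.  15.3 16.8 17.6 19.4 19.7 20.4]
bar 88
-55 1 [-46.4  -0.6  56.9] 46.331921424320086
-45 1 [-42.4  -5.   54.8] 48.39915490806155
-15 8 [-9.3 -2.4 52.1] 51.16467851934577
-5 13 [-0.8 -1.7 52.8] 50.45571969117813
5 12 [ 9.3 -2.7 52.5] 50.719646946596924
15 14 [19.  -3.4 52.3] 50.88327910997849
25 10 [29.6 -2.9 53.8] 49.44921041497848
35 10 [40.1 -2.8 55.1] 48.16806136151986
45 19 [49.3  7.1 54. ] 49.19591341449067
```

The finger check puts the scene camera at about +5.5 in tool x and -1.5 in tool y, and top is nearly right. The bar is centred under the gripper to within 1–2 mm, so I'll lower and close.

{"op": "carry_out", "data": {
  "motion": [
    [[0,-1,0,20,0,0,0],[0,0,0,20,0,0,0],[0,0,0,12,0,0,0],[0,0,0,5,0,0,0],[0,0,0,0,0,0,0]]
  ]
}}

```text
time: 3.2
position: [472.2, -163.3, 45.6]
tool_rot: [[0.277, 0.961, -0.0], [0.961, -0.277, 0.0], [0.0, -0.0, -1.0]]
contact_force: [-1.1, -0.4, 0.9]
opening: 46.6
finger_force: 0.0
```

{"op": "carry_out", "data": {
  "motion": [
    [[-1,0,0,0,0,0,0],[-1,0,0,0,0,0,0],[-1,0,0,0,0,0,0],[-1,0,0,0,0,0,0],[-1,0,0,0,0,0,0],[-1,0,0,0,0,0,0]]
  ]
}}

```text
time: 3.8
position: [472.0, -163.1, 45.5]
tool_rot: [[0.277, 0.961, -0.0], [0.961, -0.277, 0.0], [0.0, -0.0, -1.0]]
contact_force: [0.1, 0.7, 1.7]
opening: 11.3
finger_force: 30.0
```

{"op": "carry_out", "data": {
  "motion": [
    [[-1,0,0.4,-10.2,0,0,0],[-1,0,1.2,-10.1,0,0,0],[-1,0,2.0,-10.0,0,0,0],[-1,0,2.8,-9.8,0,0,0],[-1,0,3.5,-9.6,0,0,0],[-1,0,4.3,-9.3,0,0,0],[-1,0,5.0,-8.9,0,0,0],[-1,0,5.7,-8.5,0,0,0],[-1,0,6.3,-8.0,0,0,0],[-1,0,6.9,-7.5,0,0,0]]
  ]
}}

```text
time: 4.8
position: [509.2, -173.8, 138.1]
tool_rot: [[0.277, 0.961, -0.0], [0.961, -0.277, 0.0], [0.0, -0.0, -1.0]]
contact_force: [-1.4, 1.5, 0.7]
opening: 11.3
finger_force: 30.0
```

{"op": "carry_out", "data": {
  "motion": [
    [[-1,0,7.5,-6.9,0,0,0],[-1,0,8.0,-6.3,0,0,0],[-1,0,8.5,-5.7,0,0,0],[-1,0,8.9,-5.0,0,0,0],[-1,0,9.3,-4.3,0,0,0],[-1,0,9.6,-3.5,0,0,0]]
  ]
}}

```text
time: 5.4
position: [559.7, -188.5, 169.8]
tool_rot: [[0.277, 0.961, 0.001], [0.961, -0.277, -0.0], [-0.0, 0.001, -1.0]]
contact_force: [-1.4, 0.2, 3.5]
opening: 11.3
finger_force: 30.0
```

{"op": "carry_out", "data": {
  "motion": [
    [[-1,0,9.8,-2.8,0,0,0],[-1,0,10.0,-2.0,0,0,0],[-1,0,10.1,-1.2,0,0,0],[-1,0,10.2,-0.4,0,0,0],[-1,0,0,0,0,0,0],[-1,0,0,0,0,0,0]]
  ]
}}

```text
time: 6.0
position: [597.7, -199.4, 175.7]
tool_rot: [[0.277, 0.961, 0.001], [0.961, -0.277, -0.0], [0.0, 0.001, -1.0]]
contact_force: [-0.0, 1.7, 4.9]
opening: 11.0
finger_force: 30.0
```

Run:
```python
from h import *
np.set_printoptions(precision=1,suppress=True,linewidth=150)
s=cap('scene','s2');t=cap('top','t2');print(telemetry.read_state()['position'],telemetry.read_state()['contact_force'])
W=cloud(s);Q=W.reshape(-1,3);k=~np.isnan(Q[:,0]);Q=Q[k]
n=Q[(np.linalg.norm(Q[:,:2]-[598,-196],axis=1)<45)&(Q[:,2]>60)&(Q[:,2]<80)];print('tin top',np.median(n,0),np.percentile(n,[2,98],axis=0))
cv2.imwrite('pics/c2.png',cv2.resize(s['image'][100:280,230:470],None,fx=3,fy=3,interpolation=cv2.INTER_CUBIC)[:,:,::-1])
```

```text
[ 597.4 -199.3  175.7] [0.4 1.5 5.3]
tin top [ 596.1 -194.1   68.2] [[ 568.1 -230.4   61. ]
 [ 624.6 -163.7   72.9]]
```

View pics/c2.png

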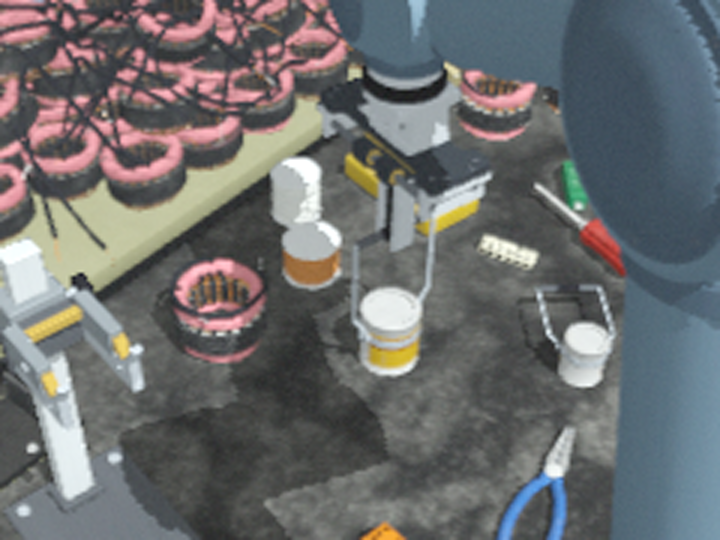

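The bail is upright and the tin is standing. Lifting smoothly.

{"op": "carry_out", "data": {
  "motion": [
    [[-1,0,0,-1,0,0,0],[-1,0,0,-3,0,0,0],[-1,0,0,-6,0,0,0],[-1,0,0,-10,0,0,0],[-1,0,0,-14,0,0,0],[-1,0,0,-16,0,0,0],[-1,0,0,-16,0,0,0],[-1,0,0,-16,0,0,0],[-1,0,0,-16,0,0,0],[-1,0,0,-14,0,0,0]]
  ]
}}

```text
time: 7.1
position: [597.2, -199.3, 289.4]
tool_rot: [[0.277, 0.961, 0.001], [0.961, -0.277, -0.001], [-0.0, 0.001, -1.0]]
contact_force: [0.8, -0.4, -4.6]
opening: 11.2
finger_force: 30.0
```

{"op": "carry_out", "data": {
  "motion": [
    [[-1,0,0,-10,0,0,0],[-1,0,0,-6,0,0,0],[-1,0,0,-2,0,0,0],[-1,0,0,0,0,0,0]]
  ]
}}

```text
time: 7.5
position: [596.9, -199.2, 305.1]
tool_rot: [[0.277, 0.961, -0.001], [0.961, -0.277, 0.0], [0.0, -0.001, -1.0]]
contact_force: [-0.1, -0.2, -5.2]
opening: 11.4
finger_force: 30.0
```

{"op": "carry_out", "data": {
  "motion": [
    [[-1,2,-1.3,0,0,0,0],[-1,6,-4,0,0,0,0],[-1,10,-6.6,0,0,0,0],[-1,14,-9.3,0,0,0,0],[-1,18,-12,0,0,0,0],[-1,20,-13.2,0,0,0,0],[-1,20,-13.2,0,0,0,0],[-1,20,-13.2,0,0,0,0],[-1,20,-13.2,0,0,0,0],[-1,20,-13.2,0,0,0,0]]
  ]
}}

```text
time: 8.5
position: [542.1, -25.1, 305.6]
tool_rot: [[0.276, 0.961, 0.0], [0.961, -0.276, 0.0], [0.0, 0.0, -1.0]]
contact_force: [0.0, -0.0, -5.1]
opening: 11.3
finger_force: 30.0
```

{"op": "carry_out", "data": {
  "motion": [
    [[-1,20,-13.2,0,0,0,0],[-1,20,-13.2,0,0,0,0],[-1,20,-13.2,0,0,0,0],[-1,20,-13.2,0,0,0,0],[-1,20,-13.2,0,0,0,0],[-1,20,-13.2,0,0,0,0],[-1,20,-13.2,0,0,0,0],[-1,18,-12,0,0,0,0],[-1,14,-9.3,0,0,0,0],[-1,10,-6.6,0,0,0,0]]
  ]
}}

```text
time: 9.5
position: [476.6, 182.6, 305.6]
tool_rot: [[0.275, 0.961, 0.0], [0.961, -0.275, 0.001], [0.001, 0.0, -1.0]]
contact_force: [0.6, -0.5, -4.4]
opening: 11.0
finger_force: 30.0
```

{"op": "carry_out", "data": {
  "motion": [
    [[-1,6,-4,0,0,0,0],[-1,2,-1.3,0,0,0,0],[-1,0,0,0,0,0,-0.024],[-1,0,0,0,0,0,-0.024],[-1,0,0,0,0,0,-0.024],[-1,0,0,0,0,0,-0.024],[-1,0,0,0,0,0,0],[-1,0,0,0,0,0,0]]
  ]
}}

```text
time: 10.3
position: [475.4, 189.6, 305.4]
tool_rot: [[0.184, 0.983, -0.0], [0.983, -0.184, -0.0], [-0.0, -0.0, -1.0]]
contact_force: [-0.1, -0.1, -5.0]
opening: 11.2
finger_force: 30.0
```

{"op": "carry_out", "data": {
  "motion": [
    [[-1,0,0,0,-0.03,0,0],[-1,0,0,0,-0.03,0,0],[-1,0,0,0,-0.03,0,0],[-1,0,0,0,-0.03,0,0],[-1,0,0,0,-0.03,0,0],[-1,0,0,0,-0.03,0,0],[-1,0,0,0,-0.03,0,0],[-1,0,0,0,-0.03,0,0],[-1,0,0,0,-0.03,0,0],[-1,0,0,0,-0.03,0,0]]
  ]
}}

```text
time: 11.3
position: [475.2, 189.8, 305.4]
tool_rot: [[0.184, 0.938, 0.292], [0.983, -0.176, -0.055], [0.0, 0.298, -0.955]]
contact_force: [-0.6, 0.3, -5.3]
opening: 10.8
finger_force: 30.0
```

Run:
```python
from h import *
np.set_printoptions(precision=3,suppress=True,linewidth=150)
s=cap('scene','s3');t=cap('top','t3');st=telemetry.read_state();print(st['position'],st['contact_force'],st['tool_rot'],st['joint_positions'])
cv2.imwrite('pics/c3.png',cv2.resize(s['image'][120:330,180:420],None,fx=2.8,fy=2.8,interpolation=cv2.INTER_CUBIC)[:,:,::-1])
```

```text
[474.693 189.945 305.132] [-0.002 -0.281 -4.563] [[ 0.183  0.939  0.291]
 [ 0.983 -0.175 -0.054]
 [-0.     0.296 -0.955]] [ 0.22  -0.308  1.969 -0.125  1.206  0.433]
```

View pics/c3.png

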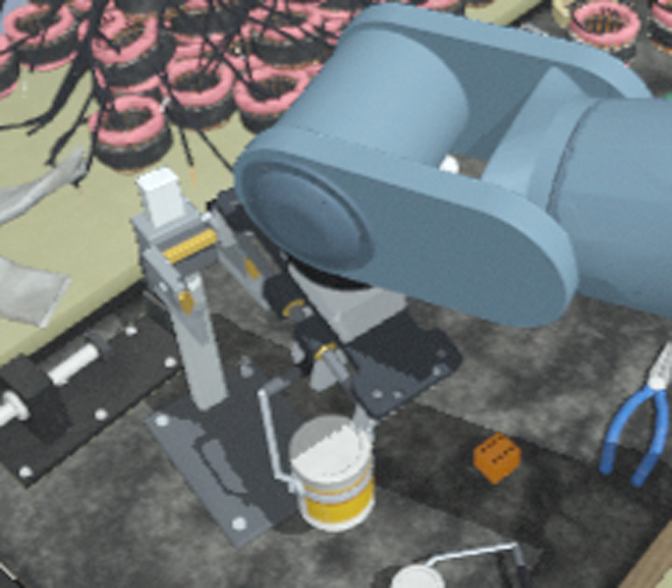

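The tin hangs upright in front of the hook, with the tool tilted clear of the post. By my corrected measures the seat is at about (615,162.5) and entry at about (610,163.5). Advancing to about 28 mm short of entry, then looking again.

{"op": "carry_out", "data": {
  "motion": [
    [[-1,-0.6,3.3,-0.5,0,0,0],[-1,-0.6,7.6,2.4,0,0,0],[-1,0,11.5,3.5,0,0,0],[-1,0,13.4,4.1,0,0,0],[-1,0,13.4,4.1,0,0,0],[-1,0,13.4,4.1,0,0,0],[-1,0,13.4,4.1,0,0,0],[-1,0,12.4,3.8,0,0,0],[-1,0,9.6,3,0,0,0],[-1,0,5.7,1.8,0,0,0]]
  ]
}}

```text
time: 12.4
position: [582.4, 168.3, 306.7]
tool_rot: [[0.185, 0.939, 0.29], [0.983, -0.176, -0.055], [-0.0, 0.295, -0.955]]
contact_force: [-0.6, 0.6, -5.5]
opening: 11.2
finger_force: 30.0
```

{"op": "carry_out", "data": {
  "motion": [
    [[-1,0,1.9,0.6,0,0,0],[-1,0,0,0,0,0,0],[-1,0,0,0,0,0,0],[-1,0,0,0,0,0,0]]
  ]
}}

```text
time: 12.8
position: [582.9, 168.6, 307.2]
tool_rot: [[0.184, 0.939, 0.291], [0.983, -0.175, -0.054], [0.0, 0.296, -0.955]]
contact_force: [-0.5, 0.0, -6.1]
opening: 11.2
finger_force: 30.0
```

Run:
```python
from h import *
np.set_printoptions(precision=2,suppress=True,linewidth=150)
s=cap('scene','s4');t=cap('top','t4');st=telemetry.read_state();print(st['position'],st['contact_force'])
p,R=st['position'],st['tool_rot'];bar=p-2*R[:,2];print('bar',bar)
S=np.array([[.983,.184,0],[-.184,.983,0],[0,0,1]]).T  # cols: stand axes
S=np.array([[.983,.184,0],[-.184,.983,0],[0,0,1]])
for n,c in(('scene',s),('top',t)):
    Q=cloud(c).reshape(-1,3);Q=Q[~np.isnan(Q[:,0])]
    L=(Q-bar)@S   # stand axes, rel. to bar
    b=L[(abs(L[:,0])<12)&(abs(L[:,1])<60)&(abs(L[:,2])<8)]
    print(n,'bar-ish',len(b))
    for lo in range(-60,60,10):
        g=b[(b[:,1]>=lo)&(b[:,1]<lo+10)]
        if len(g)>1:print('  ',lo,len(g),np.median(g,0),g[:,1].min(),g[:,1].max())
    f=L[(L[:,0]>-5)&(L[:,0]<110)&(abs(L[:,1])<50)&(L[:,2]<-18)&(L[:,2]>-50)]
    for lo in range(-5,100,5):
        g=f[(f[:,0]>=lo)&(f[:,0]<lo+5)]
        o=[]
        for sg in(1,-1):
            h=g[g[:,1]*sg>0]
            if len(h)>2:
                m=h[h[:,2]>h[:,2].max()-4];o.append((m[:,1].min().round(1),m[:,1].max().round(1),h[:,2].max().round(1)))
            else:o.append('-')
        print('  x',lo,*o)
cv2.imwrite('pics/c4.png',np.hstack([cv2.resize(c['image'][a:a+120,b:b+110],(440,480),interpolation=cv2.INTER_CUBIC)[:,:,::-1] for c,a,b in((s,170,220),(t,140,200))])[:,:800])
```

```text
[582.99 168.53 307.18] [-0.28 -0.35 -5.77]
bar [582.41 168.64 309.09]
scene bar-ish 111
   0 8 [3.16 7.69 4.31] 3.829908172488854 9.766781219288182
   10 36 [-3.11 13.81  2.92] 10.08904753720607 19.887527380346743
   20 20 [-1.99 24.53  2.03] 20.271176778407074 29.51031884956904
   30 20 [-2.37 35.04  2.79] 30.020539684770895 38.96410137740458
   40 21 [-1.76 45.12  2.83] 40.15881126219994 49.66265432713507
   50 6 [-0.81 50.64 -2.68] 50.04799279829662 52.043136991934986
  x -5 (np.float64(12.0), np.float64(49.3), np.float64(-18.6)) -
  x 0 - -
  x 5 - -
  x 10 (np.float64(30.6), np.float64(38.2), np.float64(-26.5)) -
  x 15 (np.float64(38.5), np.float64(39.7), np.float64(-38.7)) -
  x 20 - -
  x 25 - -
  x 30 (np.float64(32.2), np.float64(34.9), np.float64(-44.2)) -
  x 35 (np.float64(40.9), np.float64(40.9), np.float64(-31.6)) -
  x 40 (np.float64(30.2), np.float64(41.1), np.float64(-28.8)) -
  x 45 (np.float64(31.3), np.float64(41.0), np.float64(-29.2)) -
  x 50 (np.float64(29.8), np.float64(41.5), np.float64(-29.8)) -
  x 55 (np.float64(29.4), np.float64(40.3), np.float64(-29.9))
[... 2090 characters left out ...]
5))
  x 60 - (np.float64(-36.0), np.float64(-25.9), np.float64(-27.7))
  x 65 - (np.float64(-35.1), np.float64(-24.6), np.float64(-25.8))
  x 70 - (np.float64(-36.3), np.float64(-26.4), np.float64(-27.0))
  x 75 - (np.float64(-35.9), np.float64(-25.5), np.float64(-25.0))
  x 80 - (np.float64(-36.5), np.float64(-24.6), np.float64(-28.2))
  x 85 (np.float64(0.7), np.float64(10.6), np.float64(-36.7)) (np.float64(-37.7), np.float64(-25.2), np.float64(-27.0))
  x 90 (np.float64(32.3), np.float64(37.2), np.float64(-28.4)) (np.float64(-36.6), np.float64(-24.6), np.float64(-26.1))
  x 95 (np.float64(27.6), np.float64(31.0), np.float64(-28.9)) (np.float64(-36.2), np.float64(-31.3), np.float64(-29.6))
```

View pics/c4.png

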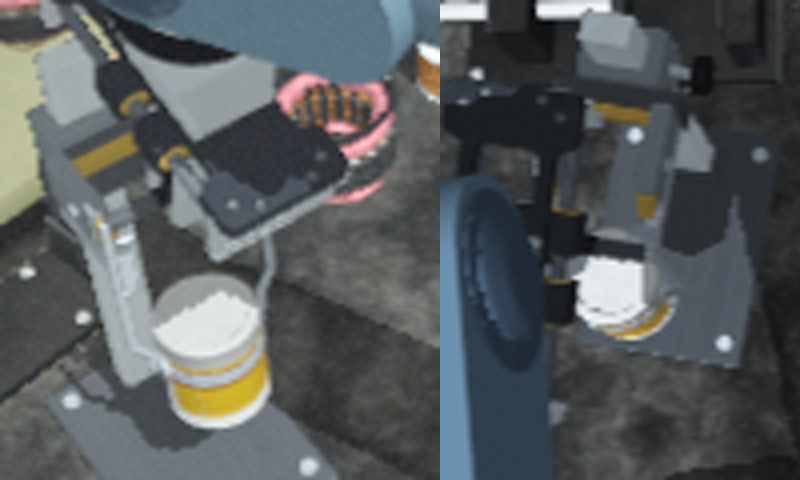

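The relative measurements, with the bar and fork in the same image, agree. The seat is about 33 mm ahead of the bar and 59 below it, so at about 249.8, and the fork is offset about +1.5 in y. Advancing 28 to entry, then lowering to above the ramp.

{"op": "carry_out", "data": {
  "motion": [
    [[-1,0.5,2.9,0.9,0,0,0],[-1,1,5.7,1.8,0,0,0],[-1,0,7.6,2.4,0,0,0],[-1,0,6.7,2.1,0,0,0],[-1,0,2.9,0.9,0,0,0],[-1,0,1,0.3,0,0,0],[-1,0,0,0,0,0,0],[-1,0,0,0,0,0,0],[-1,0,0,0,0,0,0]]
  ]
}}

```text
time: 13.8
position: [610.9, 164.8, 306.9]
tool_rot: [[0.184, 0.939, 0.29], [0.983, -0.176, -0.054], [0.0, 0.295, -0.955]]
contact_force: [0.2, -0.2, -4.9]
opening: 11.0
finger_force: 30.0
```

{"op": "carry_out", "data": {
  "motion": [
    [[-1,0,-0.6,1.9,0,0,0],[-1,0,-1.2,3.8,0,0,0],[-1,0,-1.5,4.8,0,0,0],[-1,0,-1.5,4.8,0,0,0],[-1,0,-1.5,4.8,0,0,0],[-1,0,-1.2,3.8,0,0,0],[-1,0,-0.9,2.9,0,0,0],[-1,0,-0.6,1.9,0,0,0],[-1,0,-0.3,1.0,0,0,0],[-1,0,0,0,0,0,0]]
  ]
}}

```text
time: 14.8
position: [611.0, 164.7, 275.8]
tool_rot: [[0.184, 0.939, 0.29], [0.983, -0.176, -0.054], [0.0, 0.295, -0.955]]
contact_force: [0.1, 0.6, -5.3]
opening: 11.1
finger_force: 30.0
```

```bash
cat > b.py <<'E'
from h import *
np.set_printoptions(precision=2,suppress=True,linewidth=150)
st=telemetry.read_state();p,R=st['position'],st['tool_rot'];print('bar',p-2*R[:,2],'F',st['contact_force'],'T',st['torque'],st['time'])
E
python3 b.py
```

```text
bar [610.46 164.81 277.7 ] F [ 0.06  0.62 -5.33] T [0.03 0.39 0.01] 14.8
```

{"op": "carry_out", "data": {
  "motion": [
    [[-1,0,-0.3,1,0,0,0],[-1,0,-0.3,1,0,0,0],[-1,0,-0.3,1,0,0,0],[-1,0,-0.3,1,0,0,0],[-1,0,0,0,0,0,0]]
  ]
}}

```text
time: 15.3
position: [611.0, 164.7, 271.4]
tool_rot: [[0.184, 0.939, 0.29], [0.983, -0.176, -0.054], [-0.0, 0.295, -0.955]]
contact_force: [-0.3, 0.2, -5.5]
opening: 10.8
finger_force: 30.0
```

{"op": "carry_out", "data": {
  "motion": [
    [[-1,0,-0.3,1,0,0,0],[-1,0,-0.3,1,0,0,0],[-1,0,0,0,0,0,0]]
  ]
}}

```text
time: 15.6
position: [611.0, 164.7, 269.3]
tool_rot: [[0.184, 0.939, 0.29], [0.983, -0.176, -0.054], [-0.0, 0.295, -0.955]]
contact_force: [-0.1, -0.6, -5.8]
opening: 10.9
finger_force: 30.0
```

{"op": "carry_out", "data": {
  "motion": [
    [[-1,0,-0.3,1,0,0,0],[-1,0,-0.3,1,0,0,0],[-1,0,0,0,0,0,0]]
  ]
}}

```text
time: 15.9
position: [611.0, 164.7, 267.2]
tool_rot: [[0.184, 0.939, 0.29], [0.983, -0.176, -0.054], [-0.0, 0.295, -0.955]]
contact_force: [0.3, -0.9, -5.5]
opening: 11.1
finger_force: 30.0
```

{"op": "carry_out", "data": {
  "motion": [
    [[-1,0,-0.3,1,0,0,0],[-1,0,-0.3,1,0,0,0],[-1,0,0,0,0,0,0]]
  ]
}}

```text
time: 16.2
position: [611.1, 164.7, 265.6]
tool_rot: [[0.184, 0.939, 0.291], [0.983, -0.176, -0.054], [0.0, 0.296, -0.955]]
contact_force: [-1.6, 0.5, -3.3]
opening: 10.9
finger_force: 30.0
```

{"op": "carry_out", "data": {
  "motion": [
    [[-1,0,-0.3,1,0,0,0],[-1,0,-0.3,1,0,0,0],[-1,0,0,0,0,0,0]]
  ]
}}

```text
time: 16.5
position: [611.5, 164.8, 264.2]
tool_rot: [[0.184, 0.939, 0.292], [0.983, -0.176, -0.054], [0.0, 0.297, -0.955]]
contact_force: [-3.1, -0.2, 0.3]
opening: 11.0
finger_force: 30.0
```

{"op": "carry_out", "data": {
  "motion": [
    [[-1,0,-0.3,1,0,0,0],[-1,0,-0.3,1,0,0,0],[-1,0,0,0,0,0,0]]
  ]
}}

```text
time: 16.8
position: [611.3, 164.8, 261.5]
tool_rot: [[0.184, 0.939, 0.291], [0.983, -0.176, -0.054], [0.0, 0.296, -0.955]]
contact_force: [-3.0, 1.2, 1.6]
opening: 11.2
finger_force: 30.0
```

{"op": "carry_out", "data": {
  "motion": [
    [[-1,0,-0.3,1,0,0,0],[-1,0,-0.3,1,0,0,0],[-1,0,0,0,0,0,0]]
  ]
}}

```text
time: 17.1
position: [611.2, 164.8, 259.0]
tool_rot: [[0.184, 0.939, 0.291], [0.983, -0.176, -0.054], [0.0, 0.296, -0.955]]
contact_force: [-2.1, 1.3, 1.0]
opening: 10.9
finger_force: 30.0
```

```bash
python3 b.py
```

```text
bar [610.67 164.88 260.89] F [-2.1   1.29  1.05] T [0.19 0.44 0.03] 17.1
```

{"op": "carry_out", "data": {
  "motion": [
    [[-1,0,-0.3,1,0,0,0],[-1,0,-0.3,1,0,0,0],[-1,0,0,0,0,0,0]]
  ]
}}

```text
time: 17.4
position: [611.1, 164.6, 256.4]
tool_rot: [[0.184, 0.939, 0.29], [0.983, -0.176, -0.054], [-0.0, 0.295, -0.955]]
contact_force: [-1.0, -0.7, -1.2]
opening: 11.0
finger_force: 30.0
```

{"op": "carry_out", "data": {
  "motion": [
    [[-1,0,-0.3,1,0,0,0],[-1,0,-0.3,1,0,0,0],[-1,0,0,0,0,0,0]]
  ]
}}

```text
time: 17.7
position: [611.1, 164.6, 254.4]
tool_rot: [[0.184, 0.939, 0.29], [0.983, -0.176, -0.055], [-0.0, 0.295, -0.955]]
contact_force: [0.1, 0.1, -2.8]
opening: 11.0
finger_force: 30.0
```

{"op": "carry_out", "data": {
  "motion": [
    [[-1,0,-0.3,1,0,0,0],[-1,0,-0.3,1,0,0,0],[-1,0,0,0,0,0,0]]
  ]
}}

```text
time: 18.0
position: [611.1, 164.6, 252.2]
tool_rot: [[0.184, 0.939, 0.29], [0.983, -0.176, -0.054], [-0.0, 0.295, -0.956]]
contact_force: [-0.2, 0.0, -4.1]
opening: 11.1
finger_force: 30.0
```

{"op": "carry_out", "data": {
  "motion": [
    [[-1,0,-0.3,1,0,0,0],[-1,0,-0.3,1,0,0,0],[-1,0,0,0,0,0,0]]
  ]
}}

```text
time: 18.3
position: [611.1, 164.5, 250.2]
tool_rot: [[0.184, 0.939, 0.29], [0.983, -0.176, -0.055], [-0.0, 0.295, -0.956]]
contact_force: [0.6, -0.2, -5.9]
opening: 11.2
finger_force: 30.0
```

The force is back to the tin's weight, so the bar is past the catch. Going on down.

{"op": "carry_out", "data": {
  "motion": [
    [[-1,0,-0.3,1,0,0,0],[-1,0,0,0,0,0,0]]
  ]
}}

```text
time: 18.5
position: [611.2, 164.6, 249.6]
tool_rot: [[0.184, 0.939, 0.29], [0.983, -0.176, -0.055], [-0.0, 0.295, -0.955]]
contact_force: [0.4, -1.2, -5.0]
opening: 11.4
finger_force: 30.0
```

{"op": "carry_out", "data": {
  "motion": [
    [[-1,0,-0.3,1,0,0,0],[-1,0,0,0,0,0,0]]
  ]
}}

```text
time: 18.7
position: [611.5, 164.6, 249.0]
tool_rot: [[0.184, 0.939, 0.291], [0.983, -0.176, -0.054], [0.0, 0.296, -0.955]]
contact_force: [1.5, 0.8, -3.3]
opening: 11.0
finger_force: 30.0
```

{"op": "carry_out", "data": {
  "motion": [
    [[-1,0,-0.3,1,0,0,0],[-1,0,0,0,0,0,0]]
  ]
}}

```text
time: 18.9
position: [611.8, 164.7, 248.3]
tool_rot: [[0.184, 0.939, 0.292], [0.983, -0.176, -0.054], [0.0, 0.297, -0.955]]
contact_force: [2.0, -0.0, -2.3]
opening: 11.3
finger_force: 30.0
```

Lip slope contact: +x 2 N at bar 251, as expected about 5 above the seat. Following the slope back and down.

{"op": "carry_out", "data": {
  "motion": [
    [[-1,0,1.2,0.4,0,0,0],[-1,0,0.3,1.1,0,0,0],[-1,0,0,0,0,0,0]]
  ]
}}

```text
time: 19.2
position: [613.1, 164.3, 246.3]
tool_rot: [[0.184, 0.939, 0.29], [0.983, -0.176, -0.054], [-0.0, 0.295, -0.955]]
contact_force: [1.1, -0.8, -4.0]
opening: 11.1
finger_force: 30.0
```

{"op": "carry_out", "data": {
  "motion": [
    [[-1,0,0.3,1.1,0,0,0],[-1,0,0,0,0,0,0]]
  ]
}}

```text
time: 19.4
position: [613.6, 164.2, 245.3]
tool_rot: [[0.184, 0.939, 0.29], [0.983, -0.176, -0.054], [-0.0, 0.295, -0.955]]
contact_force: [0.8, -0.1, -4.1]
opening: 11.4
finger_force: 30.0
```

{"op": "carry_out", "data": {
  "motion": [
    [[-1,0,0.3,1.1,0,0,0],[-1,0,0,0,0,0,0]]
  ]
}}

```text
time: 19.6
position: [614.2, 164.1, 244.4]
tool_rot: [[0.184, 0.939, 0.29], [0.983, -0.176, -0.054], [-0.0, 0.295, -0.956]]
contact_force: [0.6, 0.3, -4.2]
opening: 11.3
finger_force: 30.0
```

{"op": "carry_out", "data": {
  "motion": [
    [[-1,0,0,1,0,0,0],[-1,0,0,0,0,0,0]]
  ]
}}

```text
time: 19.8
position: [614.4, 164.1, 244.0]
tool_rot: [[0.184, 0.939, 0.29], [0.983, -0.176, -0.054], [-0.0, 0.295, -0.955]]
contact_force: [-2.5, -0.2, -2.9]
opening: 11.2
finger_force: 30.0
```

{"op": "carry_out", "data": {
  "motion": [
    [[-1,0,-0.2,0.8,0,0,0],[-1,0,0,0,0,0,0]]
  ]
}}

```text
time: 20.0
position: [614.7, 164.1, 243.6]
tool_rot: [[0.184, 0.939, 0.291], [0.983, -0.176, -0.054], [0.0, 0.296, -0.955]]
contact_force: [-3.3, -0.3, 0.8]
opening: 11.2
finger_force: 30.0
```

```bash
python3 b.py
```

```text
bar [614.12 164.2  245.5 ] F [-3.28 -0.32  0.77] T [ 0.01  0.73 -0.03] 20.0
```

{"op": "carry_out", "data": {
  "motion": [
    [[-1,0,-0.7,-0.2,0,0,0],[-1,0,-0.2,0.5,0,0,0],[-1,0,0,0,0,0,0]]
  ]
}}

```text
time: 20.3
position: [614.6, 164.1, 243.4]
tool_rot: [[0.184, 0.938, 0.293], [0.983, -0.176, -0.054], [0.0, 0.298, -0.955]]
contact_force: [-1.1, -0.3, 1.6]
opening: 11.1
finger_force: 30.0
```

```bash
python3 b.py
python3 - <<'E'
from h import *
s=cap('scene','s5');t=cap('top','t5')
cv2.imwrite('pics/c5.png',np.hstack([cv2.resize(c['image'][a:a+120,b:b+100],(400,480),interpolation=cv2.INTER_CUBIC)[:,:,::-1] for c,a,b in((s,170,210),(t,120,200))]))
E
```

```text
bar [614.01 164.24 245.27] F [-1.12 -0.3   1.63] T [-0.14  0.16 -0.02] 20.3
```

View pics/c5.png

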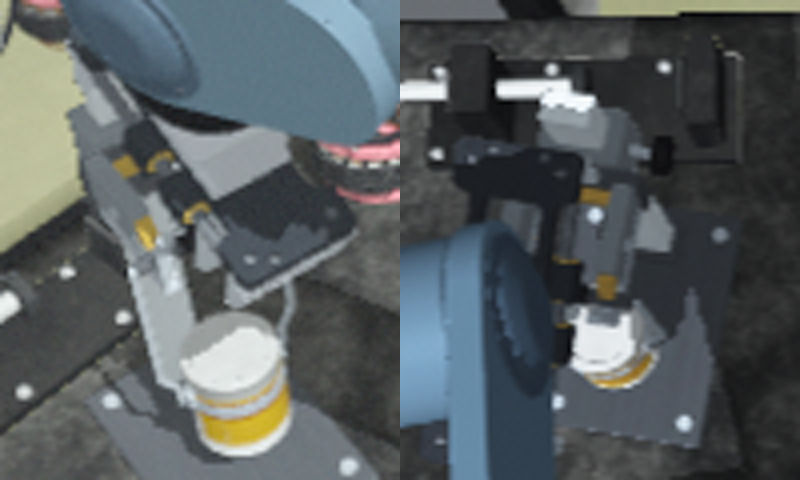

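The bar is inside the fork below the catch noses. It met the lip slope at 251.2 and a hard stop at about 245.8, and the hook now carries about 7 N, which is more than the tin's weight. The 21/5/0 pattern fits a seated bar, so I'll release slowly.

{"op": "carry_out", "data": {
  "motion": [
    [[-1,0,0,-0.2,0,0,0],[-0.7,0,0,0,0,0,0],[-0.6,0,0,0,0,0,0],[-0.5,0,0,0,0,0,0],[-0.4,0,0,0,0,0,0],[-0.3,0,0,0,0,0,0],[-0.2,0,0,0,0,0,0],[-0.2,0,0,0,0,0,0],[-0.2,0,0,0,0,0,0]]
  ]
}}

```text
time: 21.3
position: [613.9, 164.2, 242.6]
tool_rot: [[0.184, 0.939, 0.291], [0.983, -0.176, -0.054], [0.0, 0.296, -0.955]]
contact_force: [0.6, -0.6, -0.3]
opening: 37.4
finger_force: 0.0
```

```bash
python3 b.py
```

```text
bar [613.28 164.31 244.52] F [ 0.64 -0.64 -0.28] T [ 0.    0.04 -0.03] 21.3
```

{"op": "carry_out", "data": {
  "motion": [
    [[-0.2,0,0,-2,0,0,0],[-0.2,0,0,-4,0,0,0],[-0.2,0,0,-6,0,0,0],[-0.2,0,0,-10,0,0,0],[-0.2,0,0,-15,0,0,0],[-0.2,0,0,-20,0,0,0],[-0.2,0,0,-25,0,0,0],[-0.2,0,0,-25,0,0,0],[-0.2,0,0,-20,0,0,0],[-0.2,0,0,-10,0,0,0]]
  ]
}}

```text
time: 22.3
position: [574.2, 171.9, 377.5]
tool_rot: [[0.184, 0.938, 0.295], [0.983, -0.176, -0.054], [0.002, 0.3, -0.954]]
contact_force: [-0.5, -0.3, -0.2]
opening: 37.6
finger_force: 0.0
```

{"op": "carry_out", "data": {
  "motion": [
    [[-0.2,0,-20,0,0,0,0],[-0.2,0,-40,0,0,0,0],[-0.2,0,-40,0,0,0,0],[-0.2,0,-40,0,0,0,0],[-0.2,0,-20,0,0,0,0],[-0.2,0,0,0,0,0,0],[-0.2,0,0,0,0,0,0],[-0.2,0,0,0,0,0,0],[-0.2,0,0,0,0,0,0],[-0.2,0,0,0,0,0,0]]
  ]
}}

```text
time: 23.3
position: [424.5, 199.5, 326.3]
tool_rot: [[0.185, 0.939, 0.29], [0.983, -0.176, -0.055], [-0.0, 0.295, -0.955]]
contact_force: [0.3, -0.0, -0.2]
opening: 37.8
finger_force: 0.0
```

```bash
python3 b.py
python3 - <<'E'
from h import *
np.set_printoptions(precision=1,suppress=True,linewidth=150)
s=cap('scene','s6');t=cap('top','t6')
S=np.array([[.983,.184,0],[-.184,.983,0],[0,0,1]]);o=np.array([615,162.5,0])
for c in(s,t):
    Q=cloud(c).reshape(-1,3);Q=Q[~np.isnan(Q[:,0])];L=(Q-o)@S
    h=L[(L[:,0]>15)&(L[:,0]<50)&(abs(abs(L[:,1])-31)<8)&(L[:,2]>270)];print('housing top',len(h),np.median(h[:,2]) if len(h) else 0)
    b=L[(abs(L[:,0])<14)&(abs(L[:,1])<22)&(L[:,2]>225)&(L[:,2]<275)];print('bar',len(b),np.median(b,0) if len(b) else 0, np.percentile(b[:,2],[50,90,98]) if len(b) else 0)
    k=L[(np.linalg.norm(L[:,:2],axis=1)<45)&(L[:,2]>110)&(L[:,2]<160)];print('tin top', np.median(k,0),np.percentile(k[:,2],[5,95]))
cv2.imwrite('pics/c6.png',np.hstack([cv2.resize(c['image'][a:a+120,b:b+100],(400,480),interpolation=cv2.INTER_CUBIC)[:,:,::-1] for c,a,b in((s,170,210),(t,120,200))]))
E
```

```text
bar [423.9  199.61 328.24] F [ 0.26 -0.01 -0.24] T [-0.07  0.03 -0.  ] 23.3
housing top 91 276.90123828159926
bar 102 [ -3.7  -1.4 249.3] [249.3 252.6 271.8]
tin top [ -7.4   6.4 135.7] [115.1 139.9]
housing top 178 278.8831859668724
bar 81 [ -2.6  -1.5 251.4] [251.4 254.5 255.8]
tin top [ -9.8  -2.7 138.8] [121.  143.1]
```

View pics/c6.png

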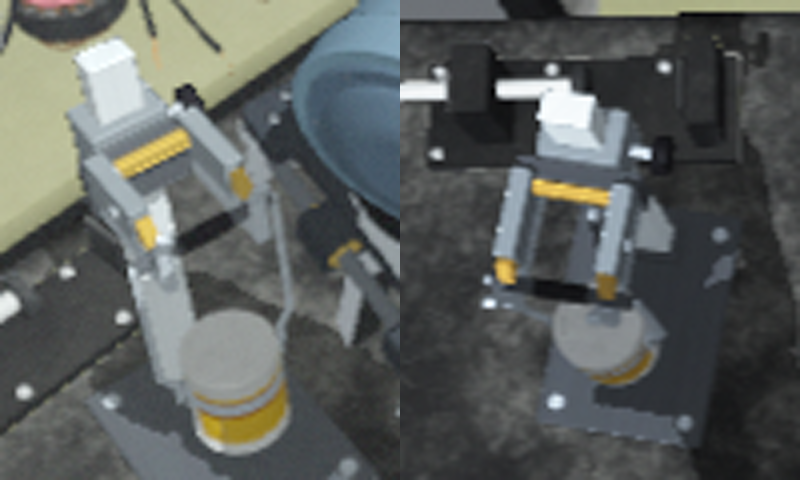

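The bar sits in the hook under the brass noses and the tin hangs below it. I'll wait a moment and check that it is still and upright.

{"op": "carry_out", "data": {
  "motion": [
    [[-0.2,0,0,-10,0,0,0],[-0.2,0,0,0,0,0,0],[-0.2,0,0,0,0,0,0],[-0.2,0,0,0,0,0,0],[-0.2,0,0,0,0,0,0],[-0.2,0,0,0,0,0,0],[-0.2,0,0,0,0,0,0],[-0.2,0,0,0,0,0,0]]
  ]
}}

```text
time: 24.2
position: [420.9, 200.3, 335.6]
tool_rot: [[0.184, 0.939, 0.29], [0.983, -0.176, -0.054], [-0.0, 0.295, -0.955]]
contact_force: [-0.1, -0.1, 0.7]
opening: 37.7
finger_force: 0.0
```

Run:
```python
from h import *
np.set_printoptions(precision=2,suppress=True,linewidth=150)
S=np.array([[.983,.184,0],[-.184,.983,0],[0,0,1]]);o=np.array([615,162.5,0])
prev=None
for i in range(8):
    c=cap('scene');Q=cloud(c).reshape(-1,3);Q=Q[~np.isnan(Q[:,0])];L=(Q-o)@S
    k=L[(np.linalg.norm(L[:,:2]-[-5,4],axis=1)<24)&(L[:,2]>125)&(L[:,2]<150)]
    pl=np.linalg.lstsq(np.c_[k[:,:2],np.ones(len(k))],k[:,2],rcond=None)[0]
    g=cv2.cvtColor(c['image'],cv2.COLOR_RGB2GRAY)[200:300,230:300].astype(float)
    print(len(k),'tilt mrad',pl[:2]*1000,'imgdiff',abs(g-prev).max() if prev is not None else 0);prev=g
t=cap('top');a=dict(np.load('pics/top0.npz'))['image'];
for nm,(u,v) in dict(stator=(345,155),connector=(309,264)).items():
    q=np.s_[v-18:v+18,u-18:u+18];print(nm,np.median(abs(t['image'][q].astype(int)-a[q])))
```

```text
207 tilt mrad [-42.27  13.11] imgdiff 0
217 tilt mrad [-33.51  10.2 ] imgdiff 17.0
212 tilt mrad [-41.29  -1.55] imgdiff 13.0
214 tilt mrad [-38.54   9.21] imgdiff 10.0
213 tilt mrad [-54.93   7.28] imgdiff 9.0
215 tilt mrad [-41.72   3.06] imgdiff 26.0
212 tilt mrad [-55.27  -4.88] imgdiff 9.0
214 tilt mrad [-49.63   0.36] imgdiff 33.0
stator 2.0
connector 2.0
```

{"op": "carry_out", "data": {
  "motion": [
    [[-0.2,0,0,0,0,0,0],[-0.2,0,0,0,0,0,0],[-0.2,0,0,0,0,0,0],[-0.2,0,0,0,0,0,0],[-0.2,0,0,0,0,0,0],[-0.2,0,0,0,0,0,0],[-0.2,0,0,0,0,0,0],[-0.2,0,0,0,0,0,0],[-0.2,0,0,0,0,0,0],[-0.2,0,0,0,0,0,0]]
  ]
}}

```text
time: 25.65
position: [420.9, 200.3, 335.7]
tool_rot: [[0.184, 0.939, 0.29], [0.983, -0.176, -0.054], [0.0, 0.296, -0.955]]
contact_force: [-0.2, -0.2, -0.3]
opening: 37.4
finger_force: 0.0
```

Run:
```python
from h import *
np.set_printoptions(precision=2,suppress=True,linewidth=150)
S=np.array([[.983,.184,0],[-.184,.983,0],[0,0,1]]);o=np.array([615,162.5,0])
for n in('scene','top'):
  R=[]
  for i in range(10):
    c=cap(n);Q=cloud(c).reshape(-1,3);Q=Q[~np.isnan(Q[:,0])];L=(Q-o)@S
    k=L[(np.linalg.norm(L[:,:2]-([-5,4] if n=='scene' else [-8,-2]),axis=1)<24)&(L[:,2]>125)&(L[:,2]<150)]
    pl=np.linalg.lstsq(np.c_[k[:,:2],np.ones(len(k))],k[:,2],rcond=None)[0]
    R.append(np.r_[pl[:2]*1000,k[:,:2].mean(0)])
  R=np.array(R);print(n,R.mean(0),R.std(0),R[:,0])
  b=L[(L[:,2]>-6)&(L[:,2]<16)&(L[:,0]>-75)&(L[:,0]<-45)&(abs(L[:,1])<40)]
  f=np.linalg.lstsq(np.c_[b[:,:2],np.ones(len(b))],b[:,2],rcond=None)[0];print('plate slope',f[:2]*1000)
print(telemetry.read_state()['time'])
```

```text
scene [-40.29   6.16  -4.44   3.85] [5.56 6.2  0.08 0.12] [-45.24 -47.64 -37.35 -45.56 -37.27 -44.11 -27.78 -40.19 -36.69 -41.13]
plate slope [485.8   -4.77]
top [-38.61  -5.95 -11.62  -1.83] [10.44 10.95  0.18  0.2 ] [-46.97 -50.4  -33.7  -26.78 -19.81 -38.33 -49.48 -52.77 -34.62 -33.28]
plate slope [475.75   4.33]
26.65
```

```bash
python3 -c "
from workcell import arm
print(arm.hand_in())"
```

```text
the job is handed in; nothing more can be done
None
```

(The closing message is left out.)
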